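Roll the roller up the jig ramp and hold it on the spring stop

TASK

With the fingertips only, slowly push the steel roller along the landing and up the ramp of the jig until it presses the red spring stop fully home, never letting it roll back or run free on the ramp. Push gently, do not squeeze or lift the roller, and leave everything else on the bench where it is. The program finishes while still holding the roller pressed against the stop, as if for the tack weld.

Things in the scene. Friction and masses are not known exactly. Their poses are not given: they have to be found in the camera images.
- ramp: Jig fixed to the bench: grey base plate, 440 mm long, 12 mm thick, y = -150 to +75 mm, with a dark steel track 138 mm wide on it. Origin: underside, on the track's centre line; x level, uphill; y left; z up. Level landing x = -205 to -90 mm, its surface at z = 30; then a 10 degree incline. Yellow cheeks, 118 mm apart inside, stand 10 mm above the track and guide the roller. Stop bracket: x = 163 to 193, 130 mm high.
- incline (a point): Foot of the incline (which is 225 mm long), on the track's centre line and surface, where the landing ends. Its x axis points up the incline along the surface, y across the track to the left, z square to the surface.
- roller: Steel roller, 60 mm diameter, 110 mm long, blue end discs, small stubs 12 mm long at the ends; 0.35 to 0.7 kg, smooth (friction about 0.3). Rolls freely and runs back down the incline if let go. Origin: centre, on its axis; y along its axis, x and z turn as it rolls. Starts lying across the landing, centre 30 mm above it; on the incline its centre is 30 mm off the surface.
- stop_pad (a joint): Travel of the red stop pad, which slides up the incline against a spring: 0 m as it stands out, 0.010 m fully home against a hard stop; 0.8 N per mm, so 8 N when home.
- foot_lip (a point): Middle of the top edge of the yellow lip across the landing's lower end, 46 mm above the bench, 10 mm thick.
- ledge (a point): Middle of the jig's side ledge, on its surface, 12 mm above the bench: 440 mm long, 75 mm wide; a ring and a wood block up to 24 mm tall stand on it.
- pad_face (a point): Centre of the red pad's front face (90 mm wide, 36 high, square to the incline); moves with the pad. Unpressed it lies 185 mm up the incline from the foot and 30 mm off the surface: the roller's centre is 155 mm up the incline when it first touches and 165 mm with the pad fully home.
- spare_ring: Brass ring standing flat on the jig's ledge, 44 mm wide, 24 mm high; leave alone. Origin: centre of its underside.
- wood_chock: Small wood block on the jig's ledge, 50 x 30 x 24 mm; leave alone. Origin: centre of its underside.
- hammer: Hammer lying on the bench; leave alone.
- wrench: Steel wrench lying on the bench; leave alone.
- bolt_jar: Jar with orange cap, 64 mm wide, 90 mm high, standing on the bench; leave alone. Origin: centre of its underside.
- paint_can: Green can, 76 mm wide, 110 mm high, standing on the bench; leave alone. Origin: centre of its underside.
Mind the look-alikes: they are no part of the job. What is shaped like the roller but purple or turquoise is not meant.

How it is judged:
By the outcome, as a careful person would: the job done as asked, in the order asked, and still so for the second after the job is handed in, while the arm keeps its last pose, push and grip.
It also fails if it takes over 38 s, if anything falls off the work surface, if the arm or the gripper's body presses on something with over 40 N, if the wrist force passes 120 N, or if a joint passes its speed limit or range.

ROBOT

A 7-joint arm with a two-finger parallel gripper is mounted at the origin on the work surface. World frame = base frame: x ahead of the robot, y to its left, z up, the work surface at z = 0. Lengths are in m, angles in rad, forces in N, time in s.
With the tool pointing down it reaches from about 0.4 to 0.85 m from the base axis. Payload 4.5 kg.
Tool frame: the origin (TCP) lies on the centre line of the jaws, within the pads' length; the fingertips stand 11 mm ahead of it and the grasp point (between the pads) lies 8 mm behind it; z points along the fingers, x is the direction in which the jaws open and shut, and the axes are right-handed (so a half turn about z gives the same grasp; the last joint's range is limited). The gripper opens to 88 mm and grips with 3 to 60 N. Pads are 18 mm wide; open, the fingers measure 123 mm over their backs; the gripper's body (75 mm by 187 mm) begins 45 mm behind the grasp point.
Start: joints at [1.308, 0.689, -0.195, 1.565, 0.157, 0.902, -0.215], TCP at [0.183, -0.598, 0.25] pointing down, gripper open.
Joint ranges: [-3.01, 3.01], [-0.46, 2.08], [-1.47, 1.51], [0.13, 2.56], [-1, 4.14], [0.04, 2.09], [-2.66, 2.66]. Speed limits (rad/s): [2.57, 2.57, 3.14, 3.14, 3.14, 3.14, 3.14].

INTERFACE

Orientations are given as a unit quaternion [x, y, z, w].
In Python, from plant import r, vision, order, nets gives the robot as it stands.
- The arm moves only by the tool send_rows, never from a script. Its argument "series" is a list of rows, each an object with "delta_pos": the shift along the tool's x, y, z in cm, a list of three; "turn": the turn about the tool's z in degrees; "jaw": the closure, from 0 (fully open) to 1 (shut). In form: [{"delta_pos": [x, y, z], "turn": turn, "jaw": jaw}, ...]. A call has 1 to 8 rows; each row is the pose to reach, as a shift and turn from the pose commanded when the call began, along the tool's axes at that moment; what a row does not reach only later rows make up. A row lasts 1/12 s, in which the tool goes at most 41.7 mm and 7.16 degrees, less where a joint would pass 70% of its speed; a pose out of reach is approached as far as the arm can. A call with a gripper value outside its range is refused whole. The fingers move at their own pace and stop on an object; "force" is the grip in N (left out, the last holds). Time passes only in rows, so rows that repeat a pose let the fingers close. It gives the time, the measured TCP pose, the force and the opening at its end, in the units of the state.
- r.get_state(): the state, without advancing time (a new reading comes with each control period).
- vision.snapshot(name): name is "side" or "top" or "wrist"; returns the picture (480x640x3 uint8, blue, green, red); there is no depth.
- vision.camera_params(name): a dict with "intrinsics" (3x3 intrinsics, pixels), "extrinsics" (4x4, takes a point from world to camera coordinates). Camera axes: x right, y down, z forward; pixel columns grow to the right and rows downward; lengths in m; the calibration is good to about 2 mm. A picture is of the moment at which its call begins: read the wrist's pose just before it. camera_params takes no time and is no camera call; for the wrist camera it gives the pose at the moment of the call.
- order.finish_job(): hands the job in, once; it reports no verdict.
Trained networks look in the newest picture that a camera, given by its name, has taken for a name from the list of things; names that differ only in an ending like _2 or _b are one class to them, and where a whole thing is asked for, a point or a joint stands for the part that bears it (a point fixed in the world has none). Each returns a list of dicts, best first, with "score" (0 to 1); they miss things now and then, are a little off and sometimes report something else, mostly with a low value. They report only what shows in the picture. A call takes as long as a camera call. They do not tell look-alikes from the thing itself.
- nets.boxes_of(camera, label): "location" ([row, column] as shares, 0 to 1, of the picture: columns of its width, rows of its height, amid what is visible of it).
- nets.trace(camera, label): "region" (480x640 bool, what is visible of it) and "location" ([row, column] as shares, 0 to 1, of the picture: columns of its width, rows of its height, amid what is visible of it).
The state is a dict: "clock": time; "q": joint angles; "qd": joint speeds; "joint_torque": joint torques, N m; "tool_pos": TCP position; "eef_rot": TCP orientation; "contact_force": force on the tool from outside, world axes, zero at the start; "moment": the same for the moment, N m; "opening": opening from 0.0 (shut) to 1.0 (fully open).
Only numpy, scipy, OpenCV 4.12 (cv2) and the standard library are available. Lean on these libraries where they do the work, as an engineer would, in place of code of your own. Each camera call takes 0.05 s, during which the arm holds its last target.

## Working session

There is one attempt and no reset: what is moved stays moved. The work goes in short steps, Python scripts to look and compute and a tool call to move; the robot and the scene stay as the last step left them, time stands still between calls to the robot, and variables do not carry over. Pictures are saved under pics/ and viewed, and the job is handed in when it is done.

Besides the shell and the picture viewer there is one more tool, called after ">>>" as name(argument=value, ...), one argument or row to a line, values as JSON. send_rows: Moves the arm, as the interface text tells. Its arguments: {"type":"object","properties":{"series":{"type":"array"},"force":{"type":"number"}},"required":["series"]}

```bash
ls; mkdir -p pics; python3 - <<'E'
from plant import r, vision, order, nets
import cv2,numpy as np
s=r.get_state()
for k,v in s.items(): print(k,np.round(v,4))
for n in ["side","top"]:
    im=vision.snapshot(n); cv2.imwrite(f"pics/{n}1.png",im)
    for l in ["roller","ramp","stop_pad","spare_ring","wood_chock"]:
        print(n,l,[(round(d["score"],2),(np.array(d["location"])*[480,640]).round()) for d in nets.boxes_of(n,l)][:4])
    p=vision.camera_params(n); print(np.round(p["intrinsics"],1),np.round(p["extrinsics"],4))
print(r.get_state()["clock"])
E
```

```text
pics
clock 0.0
q [ 1.3078  0.69   -0.1945  1.5663  0.1573  0.9025 -0.2151]
qd [-0.0007 -0.0018 -0.0001  0.0001 -0.001  -0.001  -0.0012]
joint_torque [ 4.00000e-04 -5.27561e+01 -1.26720e+00 -1.53427e+01 -5.27000e-02
  6.60000e-03  2.00000e-04]
tool_pos [ 0.1826 -0.5971  0.2489]
eef_rot [ 8.039e-01 -5.947e-01 -8.000e-04 -5.000e-04]
contact_force [-1.2966 -0.5948  0.6014]
moment [ 0.0011  0.0041 -0.0114]
opening 0.9987
side roller [(0.95, array([334., 328.])), (0.94, array([305., 463.])), (0.77, array([378., 249.])), (0.71, array([469., 275.]))]
side ramp [(0.89, array([288., 324.]))]
side stop_pad [(0.59, array([243., 302.]))]
side spare_ring [(0.72, array([310., 368.]))]
side wood_chock [(0.57, array([247., 345.]))]
[[476.9   0.  319.2]
 [  0.  476.9 242.5]
 [  0.    0.    1. ]] [[ 0.923  -0.3846 -0.0145 -0.4993]
 [-0.2985 -0.6916 -0.6577  0.2412]
 [ 0.2429  0.6114 -0.7531  1.0532]
 [ 0.      0.      0.      1.    ]]
top roller [(0.86, array([162., 398.])), (0.82, array([339., 402.])), (0.78, array([336., 475.])), (0.65, array([270., 394.]))]
top ramp [(0.58, array([257., 337.]))]
top stop_pad [(0.7, array([262., 307.]))]
top spare_ring [(0.67, array([230., 369.]))]
top wood_chock [(0.7, array([222., 304.])), (0.53, array([209., 479.]))]
[[574.7   0.  316.7]
 [  0.  574.7 246.7]
 [  0.    0.    1. ]] [[-2.3100e-02 -9.9970e-01 -3.0000e-03  2.4600e-02]
 [-9.8170e-01  2.3200e-02 -1.8910e-01  5.5860e-01]
 [ 1.8910e-01 -1.4000e-03 -9.8200e-01  1.5392e+00]
 [ 0.0000e+00  0.0000e+00  0.0000e+00  1.0000e+00]]
0.6
```

View pics/side1.png

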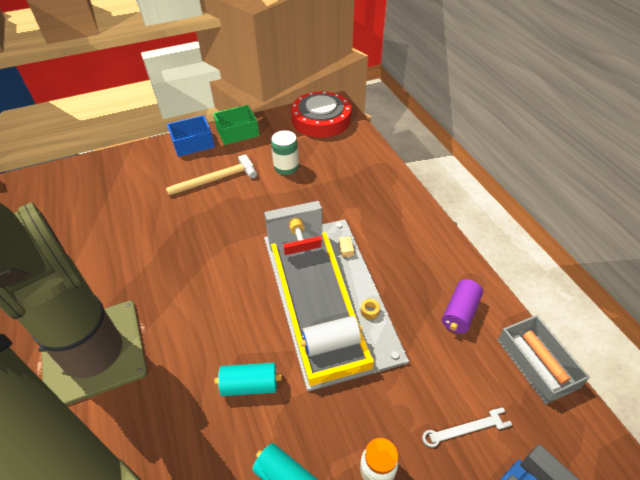

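View pics/top1.png

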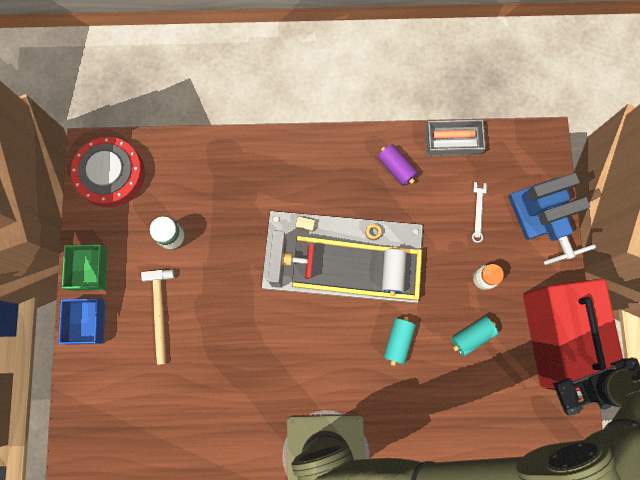

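```bash
python3 - <<'E'
import cv2
a=cv2.imread("pics/top1.png")[200:312,250:440]; cv2.imwrite("pics/top1z.png",cv2.resize(a,None,fx=4,fy=4,interpolation=cv2.INTER_CUBIC))
a=cv2.imread("pics/side1.png")[195:395,250:415]; cv2.imwrite("pics/side1z.png",cv2.resize(a,None,fx=3,fy=3,interpolation=cv2.INTER_CUBIC))
E
```

```text
(no output)
```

View pics/top1z.png

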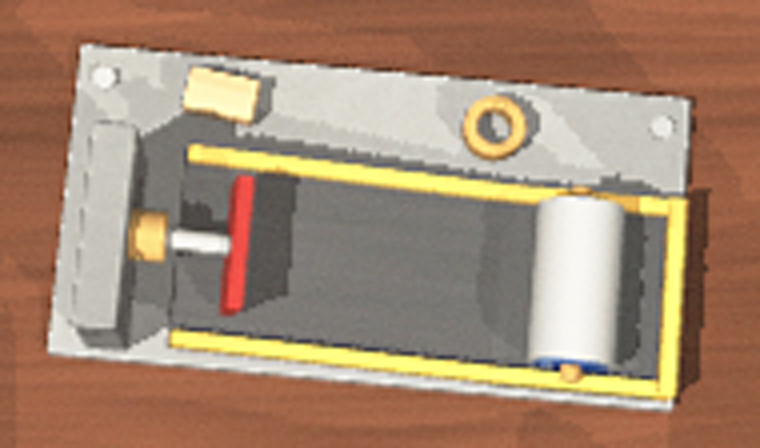

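View pics/side1z.png

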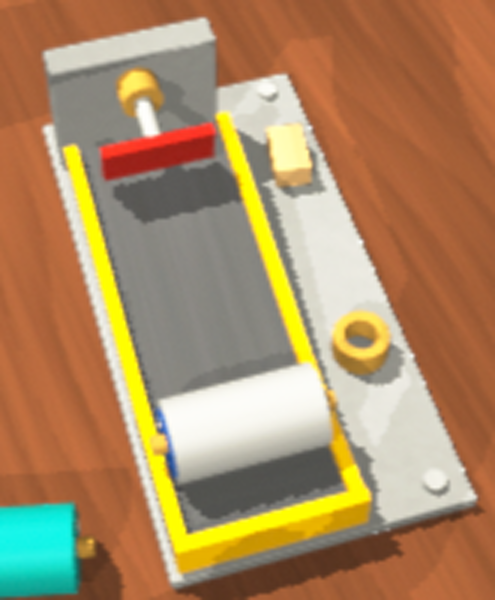

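```bash
cat > h.py <<'E'
import numpy as np,cv2
from scipy.optimize import least_squares
def proj(p,P):
    P=np.atleast_2d(P); E=p["extrinsics"]; c=P@E[:3,:3].T+E[:3,3]; u=c@np.array(p["intrinsics"]).T
    return u[:,:2]/u[:,2:]
def j2w(v,P):
    x,y,t=v; P=np.atleast_2d(P); c,s=np.cos(t),np.sin(t)
    return np.c_[x+c*P[:,0]-s*P[:,1],y+s*P[:,0]+c*P[:,1],P[:,2]]
E
python3 - <<'E'
from h import *
from plant import vision,nets
C=np.array([[.22,-.15,.012],[-.22,-.15,.012],[.22,.075,.012],[-.22,.075,.012]])
T=np.array([[82,44],[692,98],[50,350],[672,408]])/4+[250,200]
S=np.array([[287,75],[475,500],[45,128],[175,585]])/3+[250,195]
pt={n:vision.camera_params(n) for n in["top","side"]}
for p in pt.values():
    p["extrinsics"]=np.array(p["extrinsics"])
f=lambda v,w=3:np.concatenate([a.ravel() for i,a in enumerate([proj(pt["top"],j2w(v,C))-T,proj(pt["side"],j2w(v,C))-S]) if w>>i&1])
for w in(1,2,3):
    q=least_squares(f,[.5,0,1.5],args=(w,)); print(q.x,np.round(f(q.x,w).reshape(-1,2),1).tolist())
v=q.x; np.save("jig.npy",v)
# roller
th=np.linspace(0,2*np.pi,60)
def hull(p,x,y):
    P=np.array([[x+.03*np.cos(a),y+s,.06+.03*np.sin(a)] for a in th for s in(-.055,.055)])
    m=np.zeros((480*4,640*4),np.uint8); cv2.fillConvexPoly(m,cv2.convexHull(((proj(p,j2w(v,P))+.5)*4).round().astype(np.int32)),1); return m
for n in pt:
    for d in nets.trace(n,"roller")[:5]:
        ys,xs=np.nonzero(d["region"]); 
        print(n,d["score"],xs.mean(),ys.mean(),len(xs))
    im=vision.snapshot(n)
    for d in nets.trace(n,"roller")[:5]:
        ys,xs=np.nonzero(d["region"]); c=np.array([xs.mean(),ys.mean()])
        def res(k):
            yy,xx=np.nonzero(hull(pt[n],*k)); return np.array([xx.mean(),yy.mean()])/4-.5+.125-c
        s=least_squares(res,[-.16,0],diff_step=.02,x_scale=.01)
        print(n,round(d["score"],2),len(xs),(hull(pt[n],*s.x)>0).sum()/16,s.x,s.fun)
    for nm,P in dict(pad=[-.09+.185*np.cos(.17453)-.03*np.sin(.17453),0,.03+.185*np.sin(.17453)+.03*np.cos(.17453)],lip=[-.21,0,.046]).items():
        print(nm,proj(pt[n],j2w(v,P)))
E
```

```text
[ 0.50202141 -0.05914219  1.45525655] [[-0.0, -0.5], [0.2, -0.4], [-0.7, 0.4], [0.5, 0.4]]
[ 0.50162218 -0.06351497  1.45332274] [[0.1, -1.0], [1.5, 0.4], [-0.7, -0.9], [-0.9, 0.5]]
[ 0.5018962  -0.06150036  1.4542296 ] [[0.8, -0.6], [1.0, -0.3], [0.2, 0.4], [1.3, 0.5], [-0.2, -1.5], [1.2, -0.5], [-0.9, -1.5], [-1.0, -0.4]]
top 0.91 393.22903225806454 270.2903225806452 930
top 0.89 399.3599585062241 339.96058091286307 964
top 0.83 473.83076923076925 335.3989743589744 975
top 0.67 397.2081871345029 164.56842105263158 855
top 0.92 945 954.875 [-0.13570313  0.        ] [ 0.01202005 -0.04705814]
top 0.82 854 955.25 [-0.12375  0.     ] [ -8.37031861 105.63236773]
top 0.69 1006 992.8125 [-0.37144531  0.        ] [  5.7363872  -57.04989895]
top 0.64 926 962.875 [-0.17011719  0.        ] [  7.0368854 -69.1522061]
pad [[312.077932   261.30180221]]
lip [[419.46887836 273.88823039]]
side 0.86 331.1025029797378 335.3974970202622 1678
side 0.86 462.4388849177984 306.20657612580413 1399
side 0.64 247.05761551625784 379.0650313747861 1753
side 0.58 279.12374100719427 465.58273381294964 1390
side 0.44 327.43374009848 294.45700421037606 14013
side 0.9 1611 1626.3125 [-0.13929687  0.        ] [ 0.47270738 -0.25936026]
side 0.89 1393 1711.1875 [-0.17433594  0.        ] [-126.17064392   43.9479108 ]
side 0.8 1745 1700.5 [-0.17001953  0.        ] [ 88.23529139 -30.95628163]
side 0.73 1400 2313.375 [-0.35392578  0.        ] [ 87.06463404 -30.26667284]
pad [[303.20583376 247.09717957]]
lip [[341.11620993 368.03486721]]<stdin>:26: RuntimeWarning: Mean of empty slice.
  ret = ret.dtype.type(ret / rcount)
```

```bash
cat >> h.py <<'E'
from scipy.spatial.transform import Rotation as R
def go(r,xj,z,yj=0.0):
    v=np.load("jig.npy"); s=r.get_state(); Q=R.from_quat(s["eef_rot"])
    t=j2w(v,[xj,yj,z])[0]; d=Q.inv().apply(t-s["tool_pos"])*100
    X=Q.as_matrix()[:,0]; a=np.degrees(np.arctan2(X[1],X[0])); tgt=np.degrees(v[2]-np.pi/2)
    e=(tgt-a+90)%180-90
    inv=s["tool_pos"]; c,sn=np.cos(v[2]),np.sin(v[2]); dx=np.array(inv[:2])-v[:2]
    print("clock",s["clock"],"tcp jig",np.round([c*dx[0]+sn*dx[1],-sn*dx[0]+c*dx[1],inv[2]],4),"yawerr world",round(e,2),"turn",round(-e,2))
    print("delta tool cm",np.round(d,2),"force",np.round(s["contact_force"],1),"open",s["opening"], "zaxis",np.round(Q.as_matrix()[:,2],3))
E
python3 - <<'E'
from h import *
from plant import r
go(r,-.186,.2)
E
```

```text
clock 0.9 tcp jig [-0.5697  0.2546  0.2497] yawerr world 66.31 turn -66.31
delta tool cm [-24.91 -38.72   4.97] force [ 0.1 -1.3  0.2] open 1.0007685235304904 zaxis [ 0. -0. -1.]
```

>>> send_rows(
  series=[
    {"delta_pos": [-1.2,-1.9,0],"turn": -4,"jaw": 0.35},
    {"delta_pos": [-3.2,-5,0],"turn": -9,"jaw": 0.35},
    {"delta_pos": [-5.2,-8.1,0],"turn": -15,"jaw": 0.35},
    {"delta_pos": [-7.2,-11.2,0],"turn": -21,"jaw": 0.35},
    {"delta_pos": [-9.2,-14.3,0],"turn": -27,"jaw": 0.35},
    {"delta_pos": [-11.2,-17.4,0],"turn": -33,"jaw": 0.35},
    {"delta_pos": [-13.2,-20.5,0],"turn": -39,"jaw": 0.35},
    {"delta_pos": [-15.2,-23.6,0],"turn": -45,"jaw": 0.35},
  ],
)

```text
clock: 1.57
tool_pos: [0.3649, -0.382, 0.25]
eef_rot: [0.971, -0.239, 0.0, 0.0]
contact_force: [1.0, 0.4, 0.3]
opening: 0.652
```

```bash
python3 - <<'E'
from h import *
from plant import r
go(r,-.186,.2)
E
```

```text
clock 1.5667 tcp jig [-0.3342  0.0987  0.25  ] yawerr world 21.03 turn -21.03
delta tool cm [  3.9  -17.38   5.  ] force [1.  0.4 0.3] open 0.6516930058554178 zaxis [ 0.    -0.001 -1.   ]
```

>>> send_rows(
  series=[
    {"delta_pos": [0.6,-2.9,0.8],"turn": -4,"jaw": 0.35},
    {"delta_pos": [1.2,-5.8,1.6],"turn": -8,"jaw": 0.35},
    {"delta_pos": [1.8,-8.7,2.4],"turn": -12,"jaw": 0.35},
    {"delta_pos": [2.6,-11.6,3.2],"turn": -16,"jaw": 0.35},
    {"delta_pos": [3.2,-14.5,4],"turn": -19,"jaw": 0.35},
    {"delta_pos": [3.7,-16.5,4.7],"turn": -20.5,"jaw": 0.35},
    {"delta_pos": [3.9,-17.4,5],"turn": -21,"jaw": 0.35},
    {"delta_pos": [3.9,-17.4,5],"turn": -21,"jaw": 0.35},
  ],
)

```text
clock: 2.23
tool_pos: [0.4814, -0.2458, 0.1993]
eef_rot: [0.998, -0.059, 0.0, -0.001]
contact_force: [-0.3, 0.8, -0.2]
opening: 0.649
```

```bash
python3 - <<'E'
from h import *
from plant import r,vision
go(r,-.186,.057)
for n in["wrist","side"]: cv2.imwrite(f"pics/{n}2.png",vision.snapshot(n))
E
```

```text
clock 2.2333 tcp jig [-0.1854 -0.0011  0.1993] yawerr world 0.1 turn -0.1
delta tool cm [-0.11  0.08 14.23] force [-0.3  0.8 -0.2] open 0.6487646784658488 zaxis [ 0.     0.001 -1.   ]
```

View pics/wrist2.png

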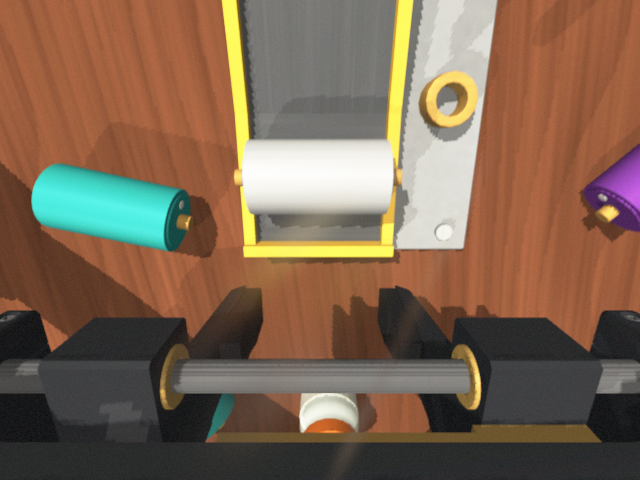

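View pics/side2.png

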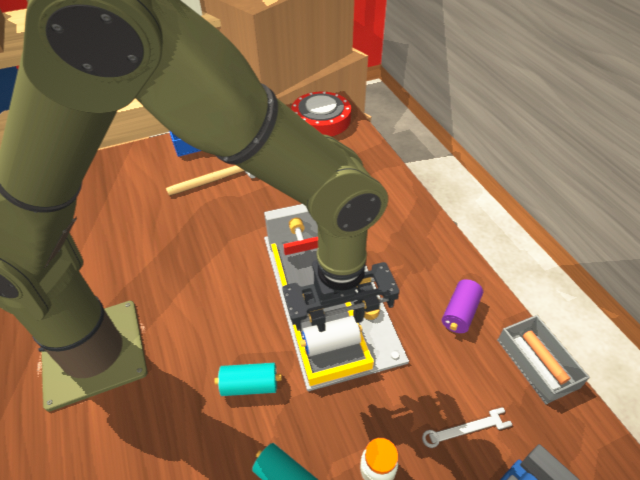

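```bash
python3 - <<'E'
from h import *
from plant import r,vision,nets
p=vision.camera_params("wrist");p["extrinsics"]=np.array(p["extrinsics"]); v=np.load("jig.npy")
th=np.linspace(0,2*np.pi,60)
for x in(-.133,-.137,-.141):
    q=proj(p,j2w(v,[[x+.03*np.cos(a),s,.06+.03*np.sin(a)] for a in th for s in(-.055,.055)])); print(x,q.min(0),q.max(0))
for nm,P in dict(lipout=[-.215,0,.046],lipin=[-.205,0,.046],corner=[-.22,-.15,.012],lipcl=[-.215,.069,.046],lipcr=[-.215,-.069,.046],tip=[-.186,0,.2-.011]).items(): print(nm,proj(p,j2w(v,P)))
im=cv2.imread("pics/wrist2.png")[120:280,220:500]; cv2.imwrite("pics/w2z.png",cv2.resize(im,None,fx=2.8,fy=2.8,interpolation=cv2.INTER_CUBIC))
E
```

```text
-0.133 [244.55133404 127.54261528] [395.82558901 204.36027406]
-0.137 [244.97726147 132.87561552] [395.48575586 209.08374565]
-0.141 [245.39890053 138.15910662] [395.14934797 213.81680206]
lipout [[320.87947041 255.24358908]]
lipin [[320.80091321 245.08204474]]
corner [[465.6962794  247.34961073]]
lipcl [[247.04030784 255.81369609]]
lipcr [[394.79778366 254.67287094]]
tip [[321.30506736 299.66337231]]
```

View pics/w2z.png

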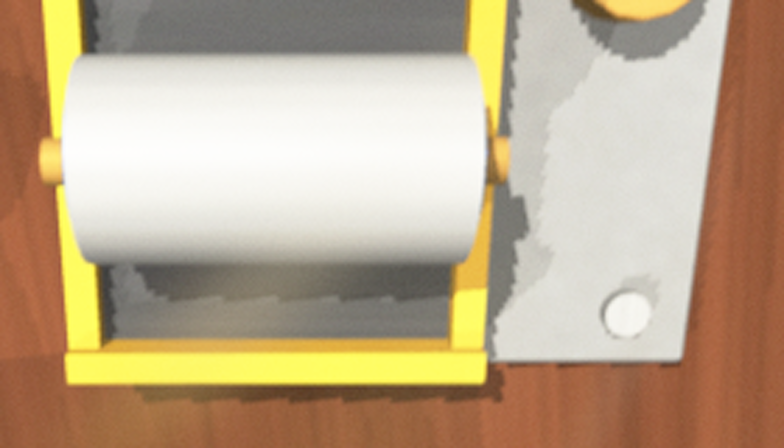

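>>> send_rows(
  series=[
    {"delta_pos": [-0.2,0.2,1.0],"turn": 0,"jaw": 0.35},
    {"delta_pos": [-0.25,0.25,3.0],"turn": 0,"jaw": 0.35},
    {"delta_pos": [-0.25,0.25,5.5],"turn": 0,"jaw": 0.35},
    {"delta_pos": [-0.25,0.25,7.5],"turn": 0,"jaw": 0.35},
    {"delta_pos": [-0.25,0.25,9.0],"turn": 0,"jaw": 0.35},
    {"delta_pos": [-0.25,0.25,9.5],"turn": 0,"jaw": 0.35},
    {"delta_pos": [-0.25,0.25,9.5],"turn": 0,"jaw": 0.35},
  ],
)

```text
clock: 2.92
tool_pos: [0.4758, -0.2518, 0.1041]
eef_rot: [0.998, -0.062, -0.001, 0.0]
contact_force: [0.5, 0.2, 0.2]
opening: 0.647
```

```bash
python3 - <<'E'
from h import *
from plant import r,vision
go(r,-.188,.059)
cv2.imwrite(f"pics/wrist3.png",vision.snapshot("wrist"))
cv2.imwrite(f"pics/side3.png",cv2.resize(vision.snapshot("side")[200:420,220:480],None,fx=3,fy=2.7))
E
```

```text
clock 2.9167 tcp jig [-0.192   0.0038  0.1041] yawerr world 0.48 turn -0.48
delta tool cm [ 0.39 -0.41  4.51] force [0.5 0.2 0.2] open 0.6474355797225888 zaxis [-0.002 -0.001 -1.   ]
```

View pics/wrist3.png

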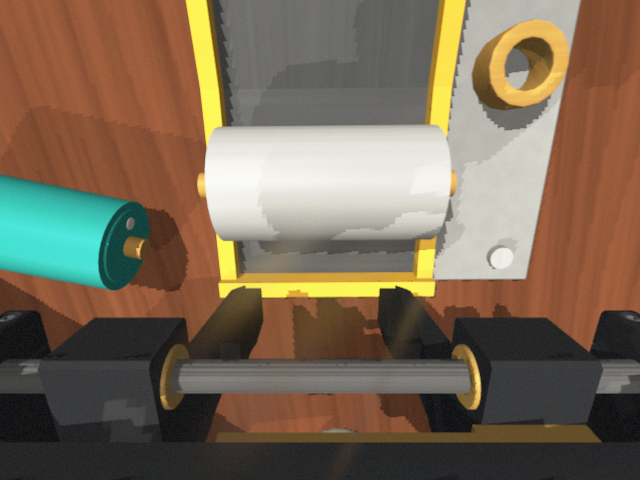

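View pics/side3.png

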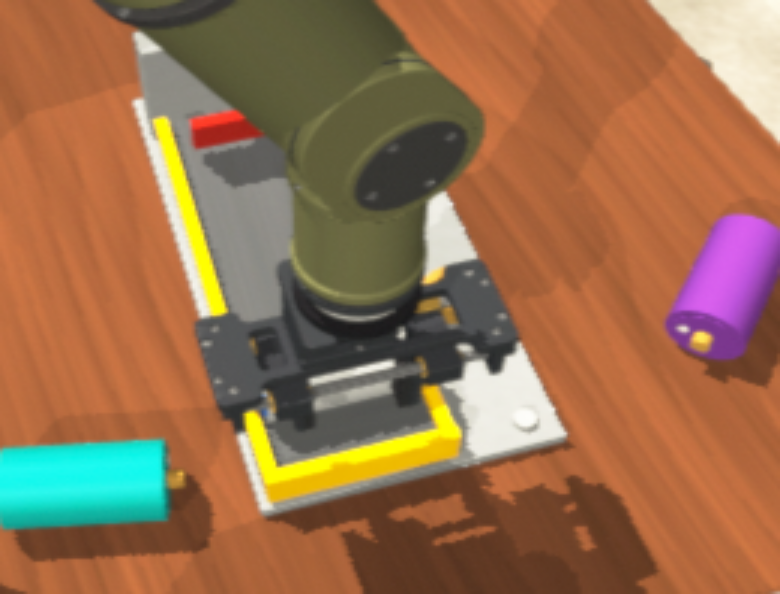

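>>> send_rows(
  series=[
    {"delta_pos": [0.3,-0.4,0],"turn": -0.5,"jaw": 0.35},
    {"delta_pos": [0.3,-0.4,0.5],"turn": -0.5,"jaw": 0.35},
    {"delta_pos": [0.3,-0.4,1.2],"turn": -0.5,"jaw": 0.35},
    {"delta_pos": [0.3,-0.4,2.0],"turn": -0.5,"jaw": 0.35},
    {"delta_pos": [0.3,-0.4,2.5],"turn": -0.5,"jaw": 0.35},
    {"delta_pos": [0.3,-0.4,2.5],"turn": -0.5,"jaw": 0.35},
    {"delta_pos": [0.3,-0.4,2.5],"turn": -0.5,"jaw": 0.35},
  ],
)

```text
clock: 3.6
tool_pos: [0.4804, -0.2464, 0.0791]
eef_rot: [0.998, -0.057, -0.001, -0.0]
contact_force: [0.4, 0.2, 0.5]
opening: 0.649
```

```bash
python3 - <<'E'
from h import *
from plant import r,vision
go(r,-.188,.059)
cv2.imwrite(f"pics/wrist4.png",vision.snapshot("wrist"))
go(r,-.188,.059)
E
```

```text
clock 3.6 tcp jig [-0.1861 -0.0002  0.0791] yawerr world -0.2 turn 0.2
delta tool cm [-0.02  0.19  2.01] force [0.4 0.2 0.5] open 0.648828412210703 zaxis [-0.001  0.    -1.   ]
clock 3.65 tcp jig [-0.1862 -0.0005  0.0795] yawerr world -0.19 turn 0.19
delta tool cm [-0.05  0.18  2.05] force [0.4 0.8 0.8] open 0.6512505431400705 zaxis [-0.  0. -1.]
```

View pics/wrist4.png

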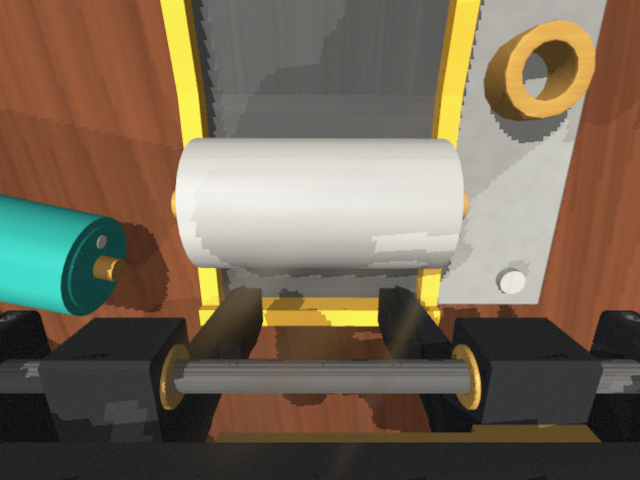

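>>> send_rows(
  series=[
    {"delta_pos": [0,0.1,0.4],"turn": 0.2,"jaw": 0.35},
    {"delta_pos": [0,0.1,0.9],"turn": 0.2,"jaw": 0.35},
    {"delta_pos": [0,0.1,1.4],"turn": 0.2,"jaw": 0.35},
    {"delta_pos": [0,0.1,1.8],"turn": 0.2,"jaw": 0.35},
    {"delta_pos": [0,0.1,2.0],"turn": 0.2,"jaw": 0.35},
    {"delta_pos": [0,0.1,2.0],"turn": 0.2,"jaw": 0.35},
  ],
)

```text
clock: 4.15
tool_pos: [0.4804, -0.2473, 0.0591]
eef_rot: [0.998, -0.058, -0.0, -0.0]
contact_force: [-0.5, 0.4, -0.4]
opening: 0.65
```

```bash
python3 - <<'E'
from h import *
from plant import r,vision
go(r,-.188,.059)
cv2.imwrite(f"pics/wrist5.png",vision.snapshot("wrist"))
go(r,-.188,.059)
E
```

```text
clock 4.15 tcp jig [-0.1871 -0.0003  0.0591] yawerr world 0.0 turn -0.0
delta tool cm [-0.03  0.09  0.01] force [-0.5  0.4 -0.4] open 0.6496093821241524 zaxis [-0.001  0.    -1.   ]
clock 4.2 tcp jig [-0.1871 -0.0004  0.0594] yawerr world 0.0 turn -0.0
delta tool cm [-0.04  0.09  0.04] force [-0.1  0.  -0.6] open 0.6484844029441037 zaxis [-0.001  0.    -1.   ]
```

View pics/wrist5.png

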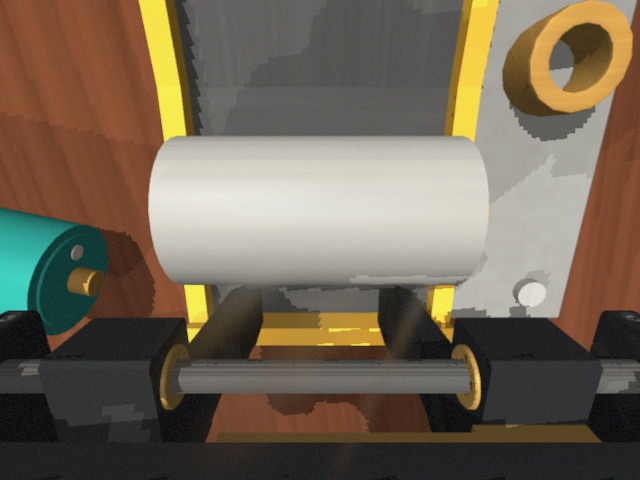

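>>> send_rows(
  series=[
    {"delta_pos": [0,-0.1,0],"turn": 0,"jaw": 0.35},
    {"delta_pos": [0,-0.2,0],"turn": 0,"jaw": 0.35},
    {"delta_pos": [0,-0.3,0],"turn": 0,"jaw": 0.35},
    {"delta_pos": [0,-0.4,0],"turn": 0,"jaw": 0.35},
    {"delta_pos": [0,-0.5,0],"turn": 0,"jaw": 0.35},
    {"delta_pos": [0,-0.6,0],"turn": 0,"jaw": 0.35},
    {"delta_pos": [0,-0.7,0],"turn": 0,"jaw": 0.35},
    {"delta_pos": [0,-0.8,0],"turn": 0,"jaw": 0.35},
  ],
)

```text
clock: 4.87
tool_pos: [0.4817, -0.2395, 0.0598]
eef_rot: [0.998, -0.058, 0.0, 0.0]
contact_force: [-0.1, 0.2, 0.6]
opening: 0.648
```

>>> send_rows(
  series=[
    {"delta_pos": [0,-0.1,0],"turn": 0,"jaw": 0.35},
    {"delta_pos": [0,-0.2,0],"turn": 0,"jaw": 0.35},
    {"delta_pos": [0,-0.3,0],"turn": 0,"jaw": 0.35},
    {"delta_pos": [0,-0.4,0],"turn": 0,"jaw": 0.35},
    {"delta_pos": [0,-0.5,0],"turn": 0,"jaw": 0.35},
    {"delta_pos": [0,-0.6,0],"turn": 0,"jaw": 0.35},
    {"delta_pos": [0,-0.7,0],"turn": 0,"jaw": 0.35},
    {"delta_pos": [0,-0.8,0],"turn": 0,"jaw": 0.35},
  ],
)

```text
clock: 5.53
tool_pos: [0.4826, -0.2316, 0.0597]
eef_rot: [0.998, -0.058, 0.0, 0.0]
contact_force: [-0.5, -0.4, 0.2]
opening: 0.651
```

```bash
python3 - <<'E'
from h import *
from plant import r,vision
go(r,-.1325,.059)
cv2.imwrite(f"pics/wrist6.png",vision.snapshot("wrist"))
E
```

```text
clock 5.5333 tcp jig [-0.1712 -0.0006  0.0597] yawerr world 0.01 turn -0.01
delta tool cm [-0.06 -3.87  0.07] force [-0.5 -0.4  0.2] open 0.651057645151385 zaxis [ 0. -0. -1.]
```

View pics/wrist6.png

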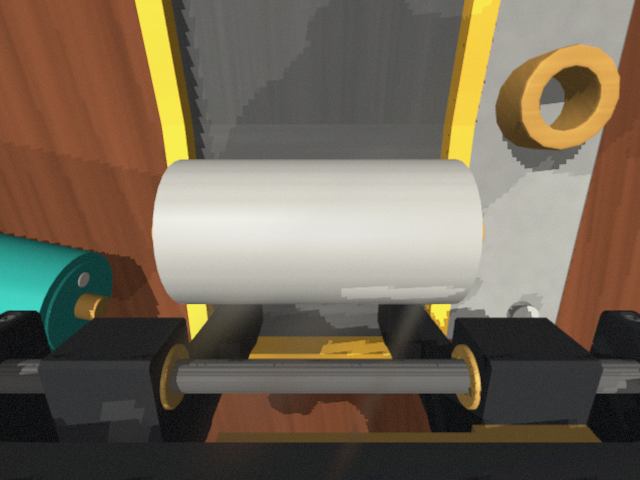

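```bash
cat >> h.py <<'E'
def rollerx(vision,r,im,zc=.06,col=320):
    p=vision.camera_params("wrist");p["extrinsics"]=np.array(p["extrinsics"]); v=np.load("jig.npy")
    th=np.linspace(0,2*np.pi,120); out=[]
    for x in np.arange(-.15,.08,.0005):
        z=zc if x<-.0926 else .06+(x+.0926)*np.tan(np.radians(10))
        q=proj(p,j2w(v,[[x+.03*np.cos(a),0,z+.03*np.sin(a)] for a in th])); out.append((x,q[:,1].min(),q[:,1].max()))
    return np.array(out)
E
python3 - <<'E'
from h import *
from plant import r,vision
o=rollerx(vision,r,None)
for top in(158,159.5,161): print(top,o[np.argmin(abs(o[:,1]-top))])
for b in(302,303.5,305): print(b,o[np.argmin(abs(o[:,2]-b))])
E
```

```text
158 [-1.29000000e-01  1.58107666e+02  3.01590612e+02]
159.5 [-1.29500000e-01  1.59377037e+02  3.02681773e+02]
161 [-1.30000000e-01  1.60643529e+02  3.03770493e+02]
302 [-1.29000000e-01  1.58107666e+02  3.01590612e+02]
303.5 [-1.30000000e-01  1.60643529e+02  3.03770493e+02]
305 [-1.30500000e-01  1.61907153e+02  3.04856781e+02]
```

>>> send_rows(
  series=[
    {"delta_pos": [0,-0.1,0],"turn": 0,"jaw": 0.35},
    {"delta_pos": [0,-0.25,0],"turn": 0,"jaw": 0.35},
    {"delta_pos": [0,-0.4,0],"turn": 0,"jaw": 0.35},
    {"delta_pos": [0,-0.55,0],"turn": 0,"jaw": 0.35},
    {"delta_pos": [0,-0.7,0],"turn": 0,"jaw": 0.35},
    {"delta_pos": [0,-0.85,0],"turn": 0,"jaw": 0.35},
    {"delta_pos": [0,-1.0,0],"turn": 0,"jaw": 0.35},
    {"delta_pos": [0,-1.15,0],"turn": 0,"jaw": 0.35},
  ],
)

```text
clock: 6.25
tool_pos: [0.484, -0.2201, 0.0597]
eef_rot: [0.998, -0.058, 0.0, 0.0]
contact_force: [-1.0, -0.7, 1.1]
opening: 0.652
```

```bash
python3 - <<'E'
from h import *
from plant import r,vision
go(r,-.1345,.059)
cv2.imwrite(f"pics/wrist7.png",vision.snapshot("wrist"))
o=rollerx(vision,r,None)
print(o[::4][:25].round(4).tolist())
E
```

```text
clock 6.25 tcp jig [-0.1596 -0.0006  0.0597] yawerr world 0.01 turn -0.01
delta tool cm [-0.06 -2.51  0.07] force [-1.  -0.7  1.1] open 0.6522637124469115 zaxis [ 0. -0. -1.]
[[-0.15, 233.679, 369.2942], [-0.148, 229.4339, 365.3661], [-0.146, 225.154, 361.4038], [-0.144, 220.839, 357.4068], [-0.142, 216.4712, 353.3749], [-0.14, 212.037, 349.3477], [-0.138, 207.5655, 345.2886], [-0.136, 203.0564, 341.1939], [-0.134, 198.4876, 337.0631], [-0.132, 193.8506, 332.907], [-0.13, 189.1736, 328.7489], [-0.128, 184.4559, 324.554], [-0.126, 179.6648, 320.3217], [-0.124, 174.8099, 316.0517], [-0.122, 169.9119, 311.7843], [-0.12, 164.9701, 307.4865], [-0.118, 159.9338, 303.1503], [-0.116, 154.8445, 298.7751], [-0.114, 149.7087, 294.3934], [-0.112, 144.5121, 289.99], [-0.11, 139.22, 285.547], [-0.108, 133.8782, 281.0639], [-0.106, 128.486, 276.5734], [-0.104, 123.0029, 272.0616], [-0.102, 117.4424, 267.5089]]
```

View pics/wrist7.png

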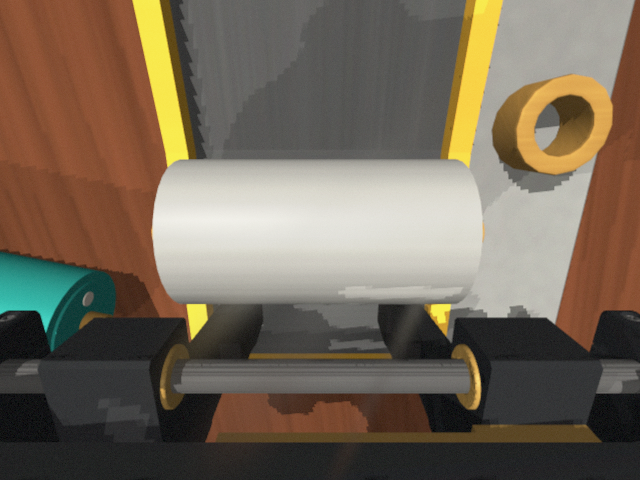

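>>> send_rows(
  series=[
    {"delta_pos": [0,-0.15,0],"turn": 0,"jaw": 0.35},
    {"delta_pos": [0,-0.3,0],"turn": 0,"jaw": 0.35},
    {"delta_pos": [0,-0.45,0],"turn": 0,"jaw": 0.35},
    {"delta_pos": [0,-0.6,0],"turn": 0,"jaw": 0.35},
    {"delta_pos": [0,-0.75,0],"turn": 0,"jaw": 0.35},
    {"delta_pos": [0,-0.9,0],"turn": 0,"jaw": 0.35},
    {"delta_pos": [0,-1.05,0],"turn": 0,"jaw": 0.35},
    {"delta_pos": [0,-1.2,0],"turn": 0,"jaw": 0.35},
  ],
)

```text
clock: 6.97
tool_pos: [0.4853, -0.2082, 0.0597]
eef_rot: [0.998, -0.058, 0.0, 0.0]
contact_force: [-0.2, 0.7, -0.2]
opening: 0.644
```

>>> send_rows(
  series=[
    {"delta_pos": [0,-0.15,0],"turn": 0,"jaw": 0.35},
    {"delta_pos": [0,-0.3,0],"turn": 0,"jaw": 0.35},
    {"delta_pos": [0,-0.45,0],"turn": 0,"jaw": 0.35},
    {"delta_pos": [0,-0.6,0],"turn": 0,"jaw": 0.35},
    {"delta_pos": [0,-0.75,0],"turn": 0,"jaw": 0.35},
    {"delta_pos": [0,-0.9,0],"turn": 0,"jaw": 0.35},
    {"delta_pos": [0,-1.05,0],"turn": 0,"jaw": 0.35},
    {"delta_pos": [0,-1.2,0],"turn": 0,"jaw": 0.35},
  ],
)

```text
clock: 7.63
tool_pos: [0.4868, -0.1963, 0.0597]
eef_rot: [0.998, -0.058, 0.0, 0.0]
contact_force: [-0.4, -1.1, 0.1]
opening: 0.649
```

>>> send_rows(
  series=[
    {"delta_pos": [0,-0.15,-0.026],"turn": 0,"jaw": 0.35},
    {"delta_pos": [0,-0.3,-0.053],"turn": 0,"jaw": 0.35},
    {"delta_pos": [0,-0.45,-0.079],"turn": 0,"jaw": 0.35},
    {"delta_pos": [0,-0.6,-0.106],"turn": 0,"jaw": 0.35},
    {"delta_pos": [0,-0.75,-0.132],"turn": 0,"jaw": 0.35},
    {"delta_pos": [0,-0.9,-0.159],"turn": 0,"jaw": 0.35},
    {"delta_pos": [0,-1.05,-0.185],"turn": 0,"jaw": 0.35},
    {"delta_pos": [0,-1.2,-0.212],"turn": 0,"jaw": 0.35},
  ],
)

```text
clock: 8.3
tool_pos: [0.4881, -0.1849, 0.062]
eef_rot: [0.998, -0.059, 0.0, 0.0]
contact_force: [0.3, -3.6, 0.9]
opening: 0.646
```

```bash
python3 - <<'E'
from h import *
from plant import r,vision
go(r,-.1345,.059)
cv2.imwrite(f"pics/wrist8.png",vision.snapshot("wrist"))
o=rollerx(vision,r,None); x=r.get_state()
print(o[116:170:3].round(4).tolist())
E
```

```text
clock 8.3 tcp jig [-0.1242 -0.0006  0.062 ] yawerr world 0.04 turn -0.04
delta tool cm [-0.06  1.03  0.3 ] force [ 0.3 -3.6  0.9] open 0.6458114013465186 zaxis [-0.    -0.001 -1.   ]
[[-0.092, 183.0075, 321.1507], [-0.0905, 179.5309, 318.3438], [-0.089, 176.0128, 315.5079], [-0.0875, 172.4587, 312.6719], [-0.086, 168.8681, 309.8096], [-0.0845, 165.2403, 306.9179], [-0.083, 161.5445, 303.9961], [-0.0815, 157.7981, 301.0439], [-0.08, 154.0118, 298.0608], [-0.0785, 150.1852, 295.0701], [-0.077, 146.3175, 292.059], [-0.0755, 142.3711, 289.0161], [-0.074, 138.3725, 285.9411], [-0.0725, 134.3297, 282.8335], [-0.071, 130.2421, 279.6926], [-0.0695, 126.1066, 276.5508], [-0.068, 121.8768, 273.3801], [-0.0665, 117.5988, 270.1754]]
```

View pics/wrist8.png

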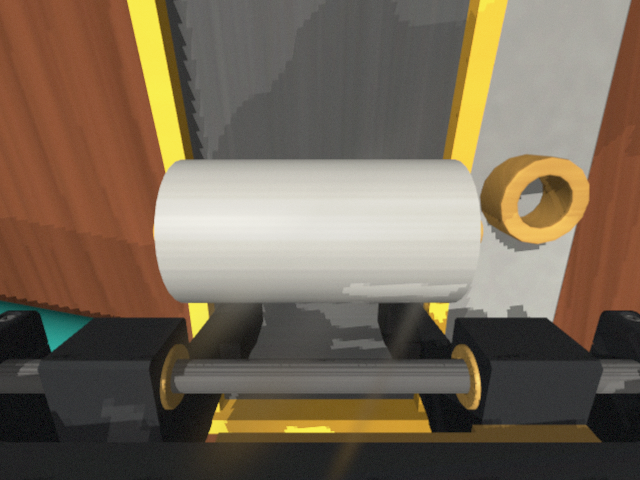

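>>> send_rows(
  series=[
    {"delta_pos": [0,-0.15,-0.026],"turn": 0,"jaw": 0.35},
    {"delta_pos": [0,-0.3,-0.053],"turn": 0,"jaw": 0.35},
    {"delta_pos": [0,-0.45,-0.079],"turn": 0,"jaw": 0.35},
    {"delta_pos": [0,-0.6,-0.106],"turn": 0,"jaw": 0.35},
    {"delta_pos": [0,-0.75,-0.132],"turn": 0,"jaw": 0.35},
    {"delta_pos": [0,-0.9,-0.159],"turn": 0,"jaw": 0.35},
    {"delta_pos": [0,-1.05,-0.185],"turn": 0,"jaw": 0.35},
    {"delta_pos": [0,-1.2,-0.212],"turn": 0,"jaw": 0.35},
  ],
)

```text
clock: 9.02
tool_pos: [0.4895, -0.1724, 0.064]
eef_rot: [0.998, -0.058, -0.0, 0.0]
contact_force: [-0.1, -1.5, 1.0]
opening: 0.65
```

>>> send_rows(
  series=[
    {"delta_pos": [0,-0.15,-0.026],"turn": 0,"jaw": 0.35},
    {"delta_pos": [0,-0.3,-0.053],"turn": 0,"jaw": 0.35},
    {"delta_pos": [0,-0.45,-0.079],"turn": 0,"jaw": 0.35},
    {"delta_pos": [0,-0.6,-0.106],"turn": 0,"jaw": 0.35},
    {"delta_pos": [0,-0.75,-0.132],"turn": 0,"jaw": 0.35},
    {"delta_pos": [0,-0.9,-0.159],"turn": 0,"jaw": 0.35},
    {"delta_pos": [0,-1.05,-0.185],"turn": 0,"jaw": 0.35},
    {"delta_pos": [0,-1.2,-0.212],"turn": 0,"jaw": 0.35},
  ],
)

```text
clock: 9.68
tool_pos: [0.4909, -0.1605, 0.0661]
eef_rot: [0.998, -0.058, 0.0, 0.0]
contact_force: [-0.9, -3.6, 1.7]
opening: 0.653
```

>>> send_rows(
  series=[
    {"delta_pos": [0,-0.15,-0.026],"turn": 0,"jaw": 0.35},
    {"delta_pos": [0,-0.3,-0.053],"turn": 0,"jaw": 0.35},
    {"delta_pos": [0,-0.45,-0.079],"turn": 0,"jaw": 0.35},
    {"delta_pos": [0,-0.6,-0.106],"turn": 0,"jaw": 0.35},
    {"delta_pos": [0,-0.75,-0.132],"turn": 0,"jaw": 0.35},
    {"delta_pos": [0,-0.9,-0.159],"turn": 0,"jaw": 0.35},
    {"delta_pos": [0,-1.05,-0.185],"turn": 0,"jaw": 0.35},
    {"delta_pos": [0,-1.2,-0.212],"turn": 0,"jaw": 0.35},
  ],
)

```text
clock: 10.35
tool_pos: [0.4923, -0.1486, 0.0682]
eef_rot: [0.998, -0.058, 0.0, 0.0]
contact_force: [0.5, -1.8, 1.4]
opening: 0.645
```

```bash
python3 - <<'E'
from h import *
from plant import r,vision
go(r,-.1345,.059)
cv2.imwrite(f"pics/wrist9.png",vision.snapshot("wrist"))
o=rollerx(vision,r,None)
print(o[190:240:3].round(4).tolist())
E
```

```text
clock 10.35 tcp jig [-0.0876 -0.0006  0.0682] yawerr world 0.01 turn -0.01
delta tool cm [-0.06  4.69  0.92] force [ 0.5 -1.8  1.4] open 0.6454396488192289 zaxis [ 0. -0. -1.]
[[-0.055, 181.6868, 320.2014], [-0.0535, 178.1875, 317.3801], [-0.052, 174.6525, 314.5397], [-0.0505, 171.0813, 311.6921], [-0.049, 167.4733, 308.8152], [-0.0475, 163.8213, 305.9086], [-0.046, 160.0957, 302.9718], [-0.0445, 156.3307, 300.0044], [-0.043, 152.5257, 297.0091], [-0.0415, 148.6799, 294.0138], [-0.04, 144.7818, 290.987], [-0.0385, 140.8065, 287.9284], [-0.037, 136.7874, 284.8373], [-0.0355, 132.7239, 281.7134], [-0.034, 128.6152, 278.5668], [-0.0325, 124.4363, 275.4132], [-0.031, 120.1843, 272.2259]]
```

View pics/wrist9.png

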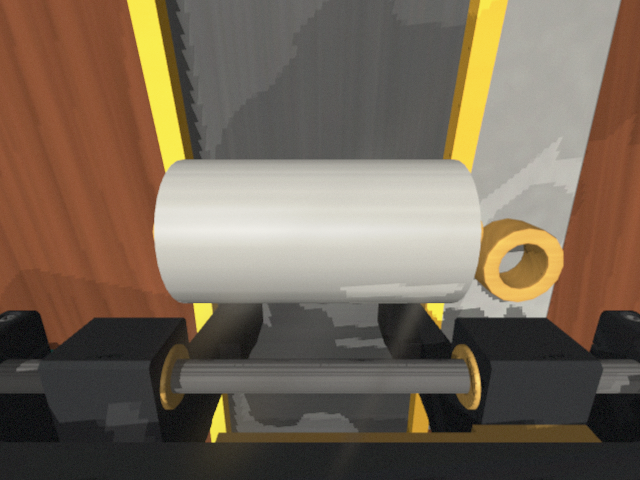

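>>> send_rows(
  series=[
    {"delta_pos": [0,-0.15,-0.026],"turn": 0,"jaw": 0.35},
    {"delta_pos": [0,-0.3,-0.053],"turn": 0,"jaw": 0.35},
    {"delta_pos": [0,-0.45,-0.079],"turn": 0,"jaw": 0.35},
    {"delta_pos": [0,-0.6,-0.106],"turn": 0,"jaw": 0.35},
    {"delta_pos": [0,-0.75,-0.132],"turn": 0,"jaw": 0.35},
    {"delta_pos": [0,-0.9,-0.159],"turn": 0,"jaw": 0.35},
    {"delta_pos": [0,-1.05,-0.185],"turn": 0,"jaw": 0.35},
    {"delta_pos": [0,-1.2,-0.212],"turn": 0,"jaw": 0.35},
  ],
)

```text
clock: 11.07
tool_pos: [0.4937, -0.1367, 0.0703]
eef_rot: [0.998, -0.058, -0.0, 0.0]
contact_force: [-0.2, -2.3, 0.9]
opening: 0.649
```

>>> send_rows(
  series=[
    {"delta_pos": [0,-0.15,-0.026],"turn": 0,"jaw": 0.35},
    {"delta_pos": [0,-0.3,-0.053],"turn": 0,"jaw": 0.35},
    {"delta_pos": [0,-0.45,-0.079],"turn": 0,"jaw": 0.35},
    {"delta_pos": [0,-0.6,-0.106],"turn": 0,"jaw": 0.35},
    {"delta_pos": [0,-0.75,-0.132],"turn": 0,"jaw": 0.35},
    {"delta_pos": [0,-0.9,-0.159],"turn": 0,"jaw": 0.35},
    {"delta_pos": [0,-1.05,-0.185],"turn": 0,"jaw": 0.35},
    {"delta_pos": [0,-1.2,-0.212],"turn": 0,"jaw": 0.35},
  ],
)

```text
clock: 11.73
tool_pos: [0.4951, -0.1247, 0.0725]
eef_rot: [0.998, -0.058, -0.0, 0.0]
contact_force: [-1.5, -2.3, 1.0]
opening: 0.653
```

>>> send_rows(
  series=[
    {"delta_pos": [0,-0.15,-0.026],"turn": 0,"jaw": 0.35},
    {"delta_pos": [0,-0.3,-0.053],"turn": 0,"jaw": 0.35},
    {"delta_pos": [0,-0.45,-0.079],"turn": 0,"jaw": 0.35},
    {"delta_pos": [0,-0.6,-0.106],"turn": 0,"jaw": 0.35},
    {"delta_pos": [0,-0.75,-0.132],"turn": 0,"jaw": 0.35},
    {"delta_pos": [0,-0.9,-0.159],"turn": 0,"jaw": 0.35},
    {"delta_pos": [0,-1.05,-0.185],"turn": 0,"jaw": 0.35},
    {"delta_pos": [0,-1.2,-0.212],"turn": 0,"jaw": 0.35},
  ],
)

```text
clock: 12.4
tool_pos: [0.4965, -0.1128, 0.0746]
eef_rot: [0.998, -0.058, 0.0, 0.0]
contact_force: [-0.6, -2.4, 1.1]
opening: 0.651
```

>>> send_rows(
  series=[
    {"delta_pos": [0,-0.15,-0.026],"turn": 0,"jaw": 0.35},
    {"delta_pos": [0,-0.3,-0.053],"turn": 0,"jaw": 0.35},
    {"delta_pos": [0,-0.45,-0.079],"turn": 0,"jaw": 0.35},
    {"delta_pos": [0,-0.6,-0.106],"turn": 0,"jaw": 0.35},
    {"delta_pos": [0,-0.75,-0.132],"turn": 0,"jaw": 0.35},
    {"delta_pos": [0,-0.9,-0.159],"turn": 0,"jaw": 0.35},
    {"delta_pos": [0,-1.05,-0.185],"turn": 0,"jaw": 0.35},
    {"delta_pos": [0,-1.2,-0.212],"turn": 0,"jaw": 0.35},
  ],
)

```text
clock: 13.07
tool_pos: [0.4979, -0.1009, 0.0767]
eef_rot: [0.998, -0.058, -0.0, 0.0]
contact_force: [-0.1, -2.2, 1.5]
opening: 0.646
```

>>> send_rows(
  series=[
    {"delta_pos": [0,-0.15,-0.026],"turn": 0,"jaw": 0.35},
    {"delta_pos": [0,-0.3,-0.053],"turn": 0,"jaw": 0.35},
    {"delta_pos": [0,-0.45,-0.079],"turn": 0,"jaw": 0.35},
    {"delta_pos": [0,-0.6,-0.106],"turn": 0,"jaw": 0.35},
    {"delta_pos": [0,-0.75,-0.132],"turn": 0,"jaw": 0.35},
    {"delta_pos": [0,-0.9,-0.159],"turn": 0,"jaw": 0.35},
    {"delta_pos": [0,-1.05,-0.185],"turn": 0,"jaw": 0.35},
    {"delta_pos": [0,-1.2,-0.212],"turn": 0,"jaw": 0.35},
  ],
)

```text
clock: 13.73
tool_pos: [0.4993, -0.089, 0.0788]
eef_rot: [0.998, -0.058, 0.0, 0.0]
contact_force: [-0.4, -2.1, 1.8]
opening: 0.65
```

```bash
python3 - <<'E'
from h import *
from plant import r,vision
go(r,-.1345,.059)
cv2.imwrite(f"pics/wrist10.png",vision.snapshot("wrist"))
o=rollerx(vision,r,None)
print(o[310:370:3].round(4).tolist())
E
```

```text
clock 13.7333 tcp jig [-0.0276 -0.0006  0.0788] yawerr world 0.01 turn -0.01
delta tool cm [-0.06 10.69  1.98] force [-0.4 -2.1  1.8] open 0.6504507236895274 zaxis [ 0. -0. -1.]
[[0.005, 181.6812, 320.1756], [0.0065, 178.1824, 317.3545], [0.008, 174.6479, 314.5147], [0.0095, 171.0771, 311.6673], [0.011, 167.4696, 308.7907], [0.0125, 163.818, 305.8843], [0.014, 160.093, 302.9478], [0.0155, 156.3286, 299.9806], [0.017, 152.5241, 296.9859], [0.0185, 148.679, 293.9908], [0.02, 144.7813, 290.9644], [0.0215, 140.8066, 287.906], [0.023, 136.7882, 284.8153], [0.0245, 132.7254, 281.6916], [0.026, 128.6173, 278.5457], [0.0275, 124.4392, 275.3924], [0.029, 120.1879, 272.2054], [0.0305, 115.888, 268.9842], [0.032, 111.5385, 265.7281], [0.0335, 107.1388, 262.4366]]
```

View pics/wrist10.png

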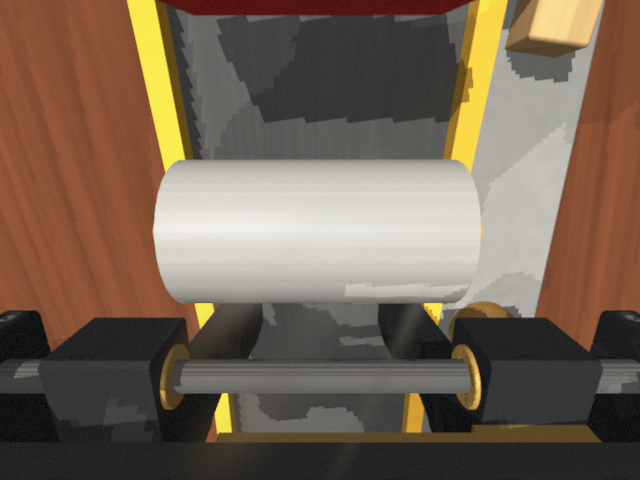

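>>> send_rows(
  series=[
    {"delta_pos": [0,-0.15,-0.026],"turn": 0,"jaw": 0.35},
    {"delta_pos": [0,-0.3,-0.053],"turn": 0,"jaw": 0.35},
    {"delta_pos": [0,-0.45,-0.079],"turn": 0,"jaw": 0.35},
    {"delta_pos": [0,-0.6,-0.106],"turn": 0,"jaw": 0.35},
    {"delta_pos": [0,-0.75,-0.132],"turn": 0,"jaw": 0.35},
    {"delta_pos": [0,-0.9,-0.159],"turn": 0,"jaw": 0.35},
    {"delta_pos": [0,-1.05,-0.185],"turn": 0,"jaw": 0.35},
    {"delta_pos": [0,-1.2,-0.212],"turn": 0,"jaw": 0.35},
  ],
)

```text
clock: 14.45
tool_pos: [0.5007, -0.077, 0.0809]
eef_rot: [0.998, -0.058, -0.0, 0.0]
contact_force: [-0.3, -2.2, 1.5]
opening: 0.654
```

>>> send_rows(
  series=[
    {"delta_pos": [0,-0.15,-0.026],"turn": 0,"jaw": 0.35},
    {"delta_pos": [0,-0.3,-0.053],"turn": 0,"jaw": 0.35},
    {"delta_pos": [0,-0.45,-0.079],"turn": 0,"jaw": 0.35},
    {"delta_pos": [0,-0.6,-0.106],"turn": 0,"jaw": 0.35},
    {"delta_pos": [0,-0.75,-0.132],"turn": 0,"jaw": 0.35},
    {"delta_pos": [0,-0.9,-0.159],"turn": 0,"jaw": 0.35},
    {"delta_pos": [0,-1.05,-0.185],"turn": 0,"jaw": 0.35},
    {"delta_pos": [0,-1.2,-0.212],"turn": 0,"jaw": 0.35},
  ],
)

```text
clock: 15.12
tool_pos: [0.5021, -0.0651, 0.0831]
eef_rot: [0.998, -0.058, -0.0, -0.0]
contact_force: [-0.6, -2.7, 1.4]
opening: 0.651
```

>>> send_rows(
  series=[
    {"delta_pos": [0,-0.15,-0.026],"turn": 0,"jaw": 0.35},
    {"delta_pos": [0,-0.3,-0.053],"turn": 0,"jaw": 0.35},
    {"delta_pos": [0,-0.45,-0.079],"turn": 0,"jaw": 0.35},
    {"delta_pos": [0,-0.6,-0.106],"turn": 0,"jaw": 0.35},
    {"delta_pos": [0,-0.75,-0.132],"turn": 0,"jaw": 0.35},
    {"delta_pos": [0,-0.9,-0.159],"turn": 0,"jaw": 0.35},
    {"delta_pos": [0,-1.05,-0.185],"turn": 0,"jaw": 0.35},
    {"delta_pos": [0,-1.2,-0.212],"turn": 0,"jaw": 0.35},
  ],
)

```text
clock: 15.78
tool_pos: [0.5035, -0.0532, 0.0852]
eef_rot: [0.998, -0.058, 0.0, 0.0]
contact_force: [-0.9, -3.6, 1.4]
opening: 0.648
```

>>> send_rows(
  series=[
    {"delta_pos": [0,-0.1,-0.018],"turn": 0,"jaw": 0.35},
    {"delta_pos": [0,-0.2,-0.035],"turn": 0,"jaw": 0.35},
    {"delta_pos": [0,-0.3,-0.053],"turn": 0,"jaw": 0.35},
    {"delta_pos": [0,-0.4,-0.07],"turn": 0,"jaw": 0.35},
    {"delta_pos": [0,-0.5,-0.088],"turn": 0,"jaw": 0.35},
  ],
)

```text
clock: 16.2
tool_pos: [0.5041, -0.0484, 0.0861]
eef_rot: [0.998, -0.058, 0.0, 0.0]
contact_force: [-0.7, -3.4, 2.2]
opening: 0.649
```

```bash
python3 - <<'E'
from h import *
from plant import r,vision
go(r,-.1345,.059)
cv2.imwrite(f"pics/wrist11.png",vision.snapshot("wrist"))
cv2.imwrite(f"pics/side11.png",cv2.resize(vision.snapshot("side")[180:400,230:430],None,fx=2.7,fy=2.7))
E
```

```text
clock 16.2 tcp jig [ 0.0133 -0.0006  0.0861] yawerr world 0.02 turn -0.02
delta tool cm [-0.06 14.78  2.71] force [-0.7 -3.4  2.2] open 0.6492308060916148 zaxis [-0. -0. -1.]
```

View pics/wrist11.png

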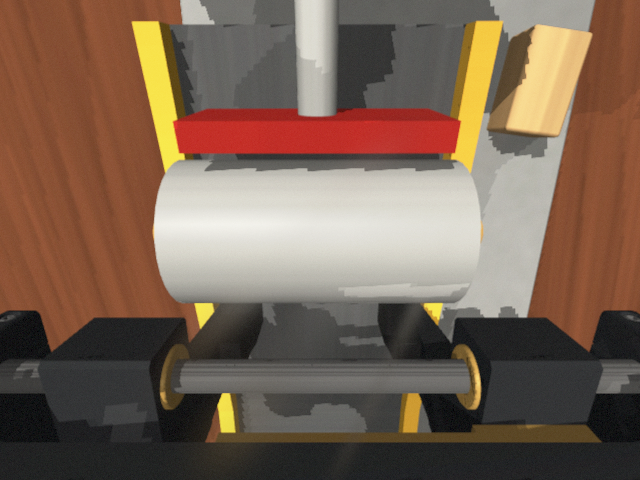

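View pics/side11.png

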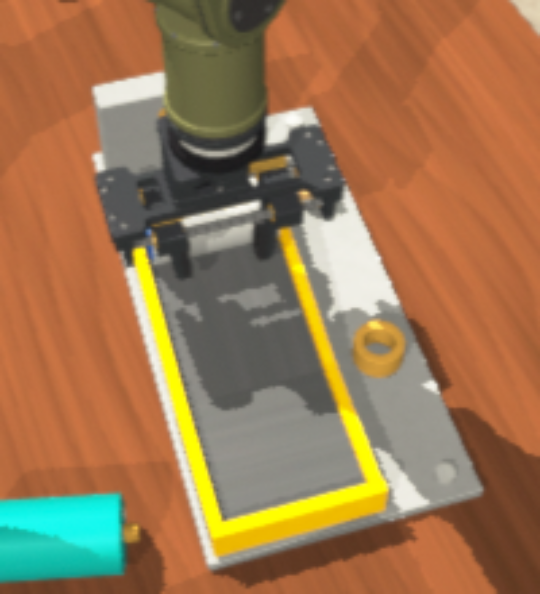

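>>> send_rows(
  series=[
    {"delta_pos": [0,-0.08,-0.014],"turn": 0,"jaw": 0.35},
    {"delta_pos": [0,-0.16,-0.028],"turn": 0,"jaw": 0.35},
    {"delta_pos": [0,-0.24,-0.042],"turn": 0,"jaw": 0.35},
    {"delta_pos": [0,-0.32,-0.056],"turn": 0,"jaw": 0.35},
    {"delta_pos": [0,-0.4,-0.07],"turn": 0,"jaw": 0.35},
  ],
)

```text
clock: 16.72
tool_pos: [0.5046, -0.0444, 0.0868]
eef_rot: [0.998, -0.058, 0.0, 0.0]
contact_force: [-0.6, -3.0, 2.1]
opening: 0.647
```

>>> send_rows(
  series=[
    {"delta_pos": [0,-0.08,-0.014],"turn": 0,"jaw": 0.35},
    {"delta_pos": [0,-0.16,-0.028],"turn": 0,"jaw": 0.35},
    {"delta_pos": [0,-0.24,-0.042],"turn": 0,"jaw": 0.35},
    {"delta_pos": [0,-0.32,-0.056],"turn": 0,"jaw": 0.35},
    {"delta_pos": [0,-0.4,-0.07],"turn": 0,"jaw": 0.35},
  ],
)

```text
clock: 17.13
tool_pos: [0.5049, -0.041, 0.0875]
eef_rot: [0.998, -0.059, -0.0, 0.0]
contact_force: [0.4, -4.9, 2.2]
opening: 0.647
```

```bash
python3 - <<'E'
from h import *
from plant import r,vision
go(r,-.1345,.059)
cv2.imwrite(f"pics/wrist12.png",vision.snapshot("wrist"))
E
```

```text
clock 17.1333 tcp jig [ 0.0207 -0.0006  0.0875] yawerr world 0.03 turn -0.03
delta tool cm [-0.05 15.52  2.86] force [ 0.4 -4.9  2.2] open 0.6470546079527794 zaxis [-0.    -0.001 -1.   ]
```

View pics/wrist12.png

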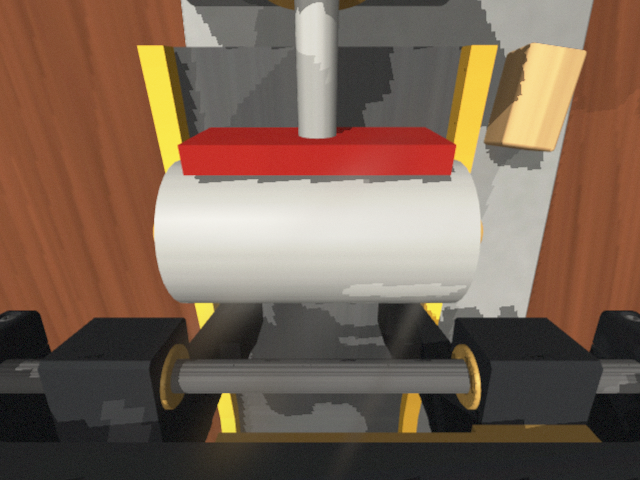

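>>> send_rows(
  series=[
    {"delta_pos": [0,-0.06,-0.011],"turn": 0,"jaw": 0.35},
    {"delta_pos": [0,-0.12,-0.021],"turn": 0,"jaw": 0.35},
    {"delta_pos": [0,-0.18,-0.032],"turn": 0,"jaw": 0.35},
    {"delta_pos": [0,-0.24,-0.042],"turn": 0,"jaw": 0.35},
  ],
)

```text
clock: 17.52
tool_pos: [0.505, -0.0394, 0.0879]
eef_rot: [0.998, -0.059, -0.0, 0.001]
contact_force: [-1.5, -5.2, 2.9]
opening: 0.651
```

>>> send_rows(
  series=[
    {"delta_pos": [0,-0.06,-0.011],"turn": 0,"jaw": 0.35},
    {"delta_pos": [0,-0.12,-0.021],"turn": 0,"jaw": 0.35},
    {"delta_pos": [0,-0.18,-0.032],"turn": 0,"jaw": 0.35},
    {"delta_pos": [0,-0.24,-0.042],"turn": 0,"jaw": 0.35},
  ],
)

```text
clock: 17.85
tool_pos: [0.5052, -0.0376, 0.0883]
eef_rot: [0.998, -0.059, -0.0, 0.001]
contact_force: [-0.0, -7.2, 2.5]
opening: 0.648
```

>>> send_rows(
  series=[
    {"delta_pos": [0,-0.06,-0.011],"turn": 0,"jaw": 0.35},
    {"delta_pos": [0,-0.12,-0.021],"turn": 0,"jaw": 0.35},
    {"delta_pos": [0,-0.18,-0.032],"turn": 0,"jaw": 0.35},
    {"delta_pos": [0,-0.24,-0.042],"turn": 0,"jaw": 0.35},
  ],
)

```text
clock: 18.18
tool_pos: [0.5054, -0.0358, 0.0886]
eef_rot: [0.998, -0.059, -0.001, 0.002]
contact_force: [-0.2, -8.1, 1.3]
opening: 0.651
```

```bash
python3 - <<'E'
from h import *
from plant import r,vision
go(r,-.1345,.059)
cv2.imwrite(f"pics/wrist13.png",vision.snapshot("wrist"))
E
```

```text
clock 18.1833 tcp jig [ 0.026  -0.0005  0.0886] yawerr world 0.14 turn -0.14
delta tool cm [-1.000e-02  1.604e+01  3.010e+00] force [-0.2 -8.1  1.3] open 0.6510020705944765 zaxis [-0.001 -0.003 -1.   ]
```

View pics/wrist13.png

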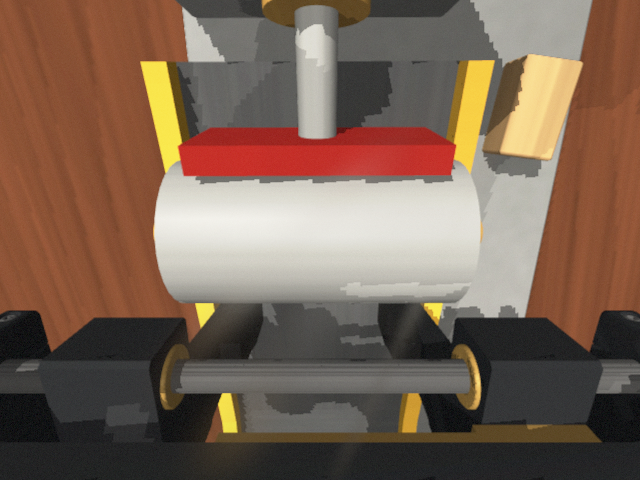

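>>> send_rows(
  series=[
    {"delta_pos": [0,-0.06,-0.011],"turn": 0,"jaw": 0.35},
    {"delta_pos": [0,-0.12,-0.021],"turn": 0,"jaw": 0.35},
    {"delta_pos": [0,-0.18,-0.032],"turn": 0,"jaw": 0.35},
    {"delta_pos": [0,-0.24,-0.042],"turn": 0,"jaw": 0.35},
  ],
)

```text
clock: 18.57
tool_pos: [0.5056, -0.034, 0.089]
eef_rot: [0.998, -0.06, -0.001, 0.002]
contact_force: [-0.3, -9.0, 0.6]
opening: 0.653
```

>>> send_rows(
  series=[
    {"delta_pos": [0,-0.06,-0.011],"turn": 0,"jaw": 0.35},
    {"delta_pos": [0,-0.12,-0.021],"turn": 0,"jaw": 0.35},
    {"delta_pos": [0,-0.18,-0.032],"turn": 0,"jaw": 0.35},
    {"delta_pos": [0,-0.24,-0.042],"turn": 0,"jaw": 0.35},
  ],
)

```text
clock: 18.9
tool_pos: [0.5057, -0.0321, 0.0893]
eef_rot: [0.998, -0.06, -0.001, 0.002]
contact_force: [0.9, -11.3, -0.2]
opening: 0.646
```

>>> send_rows(
  series=[
    {"delta_pos": [0,-0.06,-0.011],"turn": 0,"jaw": 0.35},
    {"delta_pos": [0,-0.12,-0.021],"turn": 0,"jaw": 0.35},
  ],
)

```text
clock: 19.07
tool_pos: [0.5058, -0.0314, 0.0895]
eef_rot: [0.998, -0.06, -0.001, 0.003]
contact_force: [1.0, -11.4, -1.6]
opening: 0.652
```

>>> send_rows(
  series=[
    {"delta_pos": [0,-0.06,-0.011],"turn": 0,"jaw": 0.35},
    {"delta_pos": [0,-0.12,-0.021],"turn": 0,"jaw": 0.35},
  ],
)

```text
clock: 19.23
tool_pos: [0.5057, -0.0313, 0.0895]
eef_rot: [0.998, -0.061, -0.001, 0.003]
contact_force: [0.4, -15.4, -2.1]
opening: 0.651
```

>>> send_rows(
  series=[
    {"delta_pos": [0,-0.05,-0.009],"turn": 0,"jaw": 0.35},
    {"delta_pos": [0,-0.05,-0.009],"turn": 0,"jaw": 0.35},
    {"delta_pos": [0,-0.05,-0.009],"turn": 0,"jaw": 0.35},
    {"delta_pos": [0,-0.05,-0.009],"turn": 0,"jaw": 0.35},
    {"delta_pos": [0,-0.05,-0.009],"turn": 0,"jaw": 0.35},
    {"delta_pos": [0,-0.05,-0.009],"turn": 0,"jaw": 0.35},
  ],
)

```text
clock: 19.73
tool_pos: [0.5058, -0.0313, 0.0895]
eef_rot: [0.998, -0.061, -0.001, 0.004]
contact_force: [0.6, -14.0, -2.6]
opening: 0.647
```

```bash
python3 - <<'E'
from h import *
from plant import r,vision
go(r,-.1345,.059)
cv2.imwrite(f"pics/wrist14.png",vision.snapshot("wrist"))
cv2.imwrite(f"pics/top14.png",cv2.resize(vision.snapshot("top")[120:400,200:540],None,fx=2.1,fy=2.1))
go(r,-.1345,.059)
E
```

```text
clock 19.7333 tcp jig [ 0.0304 -0.0003  0.0895] yawerr world 0.29 turn -0.29
delta tool cm [ 0.06 16.47  3.18] force [  0.6 -14.   -2.6] open 0.6465411658721634 zaxis [-0.003 -0.007 -1.   ]
clock 19.8333 tcp jig [ 0.0304 -0.0003  0.0895] yawerr world 0.29 turn -0.29
delta tool cm [ 0.06 16.47  3.18] force [  0.7 -13.8  -2.6] open 0.6458216472538524 zaxis [-0.003 -0.007 -1.   ]
```

View pics/wrist14.png

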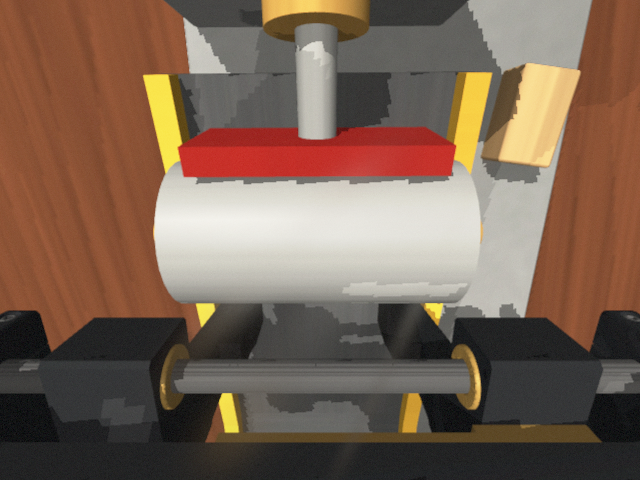

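View pics/top14.png

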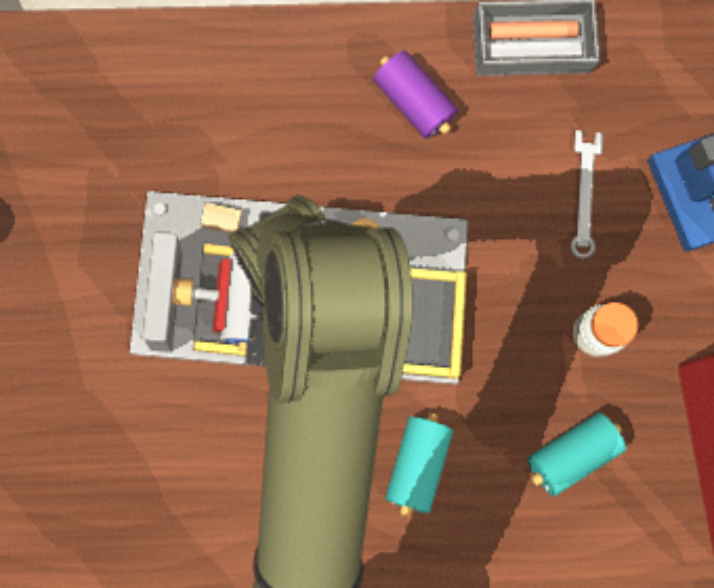

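>>> send_rows(
  series=[
    {"delta_pos": [0,-0.04,-0.007],"turn": 0,"jaw": 0.35},
    {"delta_pos": [0,-0.08,-0.014],"turn": 0,"jaw": 0.35},
    {"delta_pos": [0,-0.08,-0.014],"turn": 0,"jaw": 0.35},
    {"delta_pos": [0,-0.08,-0.014],"turn": 0,"jaw": 0.35},
    {"delta_pos": [0,-0.08,-0.014],"turn": 0,"jaw": 0.35},
    {"delta_pos": [0,-0.08,-0.014],"turn": 0,"jaw": 0.35},
    {"delta_pos": [0,-0.08,-0.014],"turn": 0,"jaw": 0.35},
    {"delta_pos": [0,-0.08,-0.014],"turn": 0,"jaw": 0.35},
  ],
)

```text
clock: 20.5
tool_pos: [0.5057, -0.0313, 0.0896]
eef_rot: [0.998, -0.061, -0.001, 0.004]
contact_force: [0.4, -15.8, -3.7]
opening: 0.649
```

>>> send_rows(
  series=[
    {"delta_pos": [0,0,0],"turn": 0,"jaw": 0.35},
    {"delta_pos": [0,0,0],"turn": 0,"jaw": 0.35},
    {"delta_pos": [0,0,0],"turn": 0,"jaw": 0.35},
    {"delta_pos": [0,0,0],"turn": 0,"jaw": 0.35},
    {"delta_pos": [0,0,0],"turn": 0,"jaw": 0.35},
    {"delta_pos": [0,0,0],"turn": 0,"jaw": 0.35},
  ],
)

```text
clock: 21.0
tool_pos: [0.5057, -0.0313, 0.0896]
eef_rot: [0.998, -0.061, -0.002, 0.004]
contact_force: [0.1, -15.3, -3.5]
opening: 0.65
```

The tool stays put while the force rises, so the pad is on its hard stop. The hold is steady at about 15 N, so I'm handing in.

```bash
python3 - <<'E'
from plant import order
print(order.finish_job())
E
```

```text
the job is handed in; nothing more can be done
None
```

The roller is up the ramp and pressing the red stop fully home. I handed the job in at about 21 s with the fingertips still holding it there.

I set the partly open fingertips behind the roller and pushed it along the landing and up the incline at 18 mm/s or less. I slowed to about 9 mm/s for the last stretch onto the pad.

**Last checks**
- **Contact on the ramp:** every wrist picture showed the roller in the same place against the fingers. The push force read about 1.5 to 4 N all the way up, so I saw no sign of it running free or rolling back.
- **Stop fully home:** the force rose to about 11.4 N over roughly 10 mm of pad travel. The tool then stopped moving while the force climbed to 15.3 N, where it held steady for the last half second. That fits the pad being on its hard stop.
- **Other items:** nothing looked moved in the last pictures, though the arm hid part of the top view. The ring was mostly hidden there, the hammer and can were outside the crop, and I did not measure any of them again.

**Disagreement:** the camera-based roller position at the end was about 5 mm further up the ramp than the nominal home position. I put this down to camera and jig-pose error and relied on the force reading and the pad travel instead.

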